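# Shut the amber-bottle cabinet until its catch snaps home

### The job

The reagents in the brown amber bottles must be kept dark: push the blue door of their little white cabinet fully shut, so that it snaps home on its catch and stays there, without slamming or forcing it. Leave the grey door of the other cabinet standing open as it is, and do not push about or knock over the amber bottle standing on the table.

Things in the scene. Friction and masses are not known exactly. Their poses are not given: they have to be found in the camera images.
- amber_cab_front (a point): White sheet-metal cabinet holding brown amber bottles, 200 mm wide, 140 deep, 200 high, fixed to the table; this point: middle of the top edge of its front, behind the shut door. The front looks away from the robot, about +x, turned up to 0.3 rad. A twin with white bottles and a grey door stands beside it, on either side.
- blue_door (a joint): Opening angle of the amber cabinet's blue door, rad: 0 shut, growing as it opens; starts 0.5 to 1.0. It swings easily and stays where left. Catch: under the roof a captive roller is lifted by a ball-ended strike on the door. From about 0.12 rad it resists (1 to 3 N, pushing 140 mm from the hinge) and lets the door swing back; past about 0.05 rad it draws it to 0, against a stop, and holds it.
- blue_door_hinge (a point): Point on the blue door's vertical hinge axis, level with the door's top (200 mm above the table), in the plane of its outer face. From above, the door turns clockwise about it to open. Door: flat upright panel 200 mm wide, 200 high, 12 thick, about 0.6 kg. Push on its upper 35 mm with fingers pointing down; lower, the gripper's body may jam on the door's top.
- blue_door_edge (a point): Top corner of the blue door's free edge, on the outer face, 200 mm from blue_door_hinge, same height. With (ux, uy) the unit vector from hinge to edge, the outer face looks along (uy, -ux); push against that to shut. A steel knob, 22 mm wide, stands 20 mm out of the outer face 25 mm from the free edge, 75 mm above the table; the rest is plain.
- grey_door_edge (a point): The same corner on the grey door of the twin cabinet, which holds white plastic bottles. That door stands 0.5 to 1.0 rad open, hinged on the same side, and is to be left as it is.
- amber_bottle: Loose brown amber glass bottle, black cap, paper label, 60 mm across, 130 high, about 0.25 kg, standing on the table beyond the doors, near the middle. Origin: centre of its underside, z up. To be left standing where it is.
Things that resemble listed ones, but are neither listed nor needed, are in the scene too. Leave any green look-alike of the amber_bottle alone.

How it is judged:
By the outcome, as a careful person would: the job done as asked, in the order asked, and still so for the second after the job is handed in, with the robot touching nothing.
It also fails if it takes over 32 s, if anything falls off the work surface, if the arm or the gripper's body presses on something with over 40 N, if the wrist force passes 120 N, or if a joint passes its speed limit or range.

### The arm

A 6-joint arm with a two-finger parallel gripper is mounted at the origin on the work surface. World frame = base frame: x ahead of the robot, y to its left, z up, the work surface at z = 0. Lengths are in m, angles in rad, forces in N, time in s.
With the tool pointing down it reaches from about 0.25 to 0.775 m from the base axis. Payload 4 kg.
Tool frame: the origin (TCP) lies at the very end of the fingers, on their centre line; the grasp point (between the pads) lies 19 mm behind it; z points along the fingers, y is the line along which they close (so a half turn about z gives the same grasp; the last joint's range is limited). The gripper opens to 94 mm and grips with 3 to 60 N. Pads are 16 mm wide; open, the fingers measure 119 mm over their backs; the gripper's body (75 mm by 177 mm) begins 78 mm behind the grasp point.
Start: joints at [-1.416, 0.087, 1.371, -0, 1.684, -0.103], TCP at [0.14, -0.532, 0.206] pointing down, gripper open.
Joint ranges: [-3.1, 3.1], [-0.76, 2.03], [0.27, 2.55], [-1.08, 4.22], [0.17, 2.65], [-2.57, 2.57]. Speed limits (rad/s): [2.79, 2.79, 3.14, 3.14, 3.14, 3.14].

### API

Orientations are given as [roll, pitch, yaw] about the fixed x, y, z axes, in that order (R = Rz(yaw) Ry(pitch) Rx(roll)).
In Python, from bench import robot gives the robot as it stands. The module is installed in compiled form; this text tells all that it offers.
- The arm moves only by the tool move_arm, never from a script. Its argument "deltas" is one flat list of numbers, 7 for each row, row after row: the turn, a rotation vector about the tool's x, y, z in rad, then the shift along the tool's x, y, z in cm, then the closure, from -1 (fully open) to 1 (shut). A call has 1 to 8 rows; each row is the pose to reach, as a shift and turn from the pose commanded when the call began, along the tool's axes at that moment; what a row does not reach only later rows make up. A row lasts 1/10 s, in which the tool goes at most 50 mm and 8.59 degrees, less where a joint would pass 70% of its speed; a pose out of reach is approached as far as the arm can. A call with a gripper value outside its range is refused whole. The fingers move at their own pace and stop on an object; the grip force is fixed at half the most. Time passes only in rows, so rows that repeat a pose let the fingers close. It gives the time, the measured TCP pose, the force, the opening and the grip force at its end, in the units of the state.
- robot.get_obs(): the state, without advancing time (a new reading comes with each control period).
- robot.snapshot(name): name is "side" or "top" or "wrist"; returns a dict with "image" (480x640x3 uint8, red, green, blue), "depth" (480x640 float32, m along the optical axis (not along the pixel's ray), 0 where there is no reading), "fov_y" (degrees; the focal length in pixels is half the picture's height over the tangent of half this angle, whatever the lens; pixels are square), "cx", "cy" (the principal point, pixels), "origin" and "orientation" of the camera in the world; the wrist camera has in their place "T_tool_cam" (4x4, takes a point from camera to tool coordinates, whose origin is the TCP and whose axes are the flange's). Camera axes: x right, y up, looking along -z (the intrinsics and any distortion apply to the point x, -y, -z); pixel columns grow to the right and rows downward; lengths in m; the calibration is good to about 2 mm. A picture is of the moment at which its call begins: read the wrist's pose just before it.
- robot.close_job(): hands the job in; it is judged then, once.
The state is a dict: "time": time; "joint_positions": joint angles; "qvel": joint speeds; "joint_torque": joint torques, N m; "tool_pos": TCP position; "ee_rot": TCP orientation; "wrist_force": force on the tool from outside, world axes, zero at the start; "wrist_torque": the same for the moment, N m; "width": finger opening in m; "finger_force": force on a finger pad.
Only numpy, scipy, OpenCV 4.12 (cv2) and the standard library are available. Lean on these libraries where they do the work, as an engineer would, in place of code of your own. Each camera call takes 0.05 s, during which the arm holds its last target. There are 200 camera calls.

## Working session

There is one attempt and no reset: what is moved stays moved. The work goes in short steps, Python scripts to look and compute and a tool call to move; the robot and the scene stay as the last step left them, time stands still between calls to the robot, and variables do not carry over. Pictures are saved under pics/ and viewed, at most 10 in all, crops included, and the job is handed in when it is done.

Besides the shell and the picture viewer there is one more tool, called after "Request:" by a JSON object that holds its "name" and its "arguments", one argument or row to a line. move_arm: Moves the arm, as the interface text tells. Its arguments: {"type":"object","properties":{"deltas":{"type":"array","items":{"type":"number"}}},"required":["deltas"]}

```bash
mkdir -p pics; cat > h.py <<'E'
import numpy as np, cv2, pickle
from scipy.spatial.transform import Rotation as R
from bench import robot
def snap(n,f):
    s=robot.snapshot(n); cv2.imwrite(f'pics/{f}.png',s['image'][:,:,::-1]); pickle.dump(s,open(f'{f}.pkl','wb')); return s
def px(s,u,v,d=None):
    u=int(u);v=int(v)
    f=240/np.tan(np.radians(s['fov_y'])/2)
    if d is None: d=np.median(s['depth'][v-1:v+2,u-1:u+2])
    p=np.array([(u-s['cx'])*d/f,-(v-s['cy'])*d/f,-d])
    o=np.array(s['orientation'],float)
    M=o if o.shape==(3,3) else (R.from_euler('xyz',o) if o.size==3 else R.from_quat(o)).as_matrix()
    return M@p+s['origin']
E
python3 - <<'E'
from h import *
for n in('top','side'):
    s=snap(n,n+'0'); print(n,{k:v for k,v in s.items() if k not in('image','depth')})
print(robot.get_obs())
E
```

```text
top {'fov_y': 43.32470006405064, 'cx': 326.9899824712695, 'cy': 247.27964792999472, 'origin': array([ 0.47881708, -0.00899001,  1.41397567]), 'orientation': array([ 8.16781128e-02,  6.86718772e-04, -1.57063886e+00])}
side {'fov_y': 42.87154963802889, 'cx': 320.3281077813938, 'cy': 238.4326081736001, 'origin': array([0.03314857, 0.63189309, 1.01101736]), 'orientation': array([ 0.76931107, -0.01892281, -2.39611344])}
{'time': 0.1, 'joint_positions': array([-1.41607790e+00,  8.78847463e-02,  1.37207525e+00,  1.42186511e-05,
        1.68362301e+00, -1.03100396e-01]), 'qvel': array([ 4.00808915e-04, -8.44506587e-04, -3.55508617e-03, -1.69063524e-04,
       -1.08012604e-03, -1.41381202e-05]), 'joint_torque': array([ 1.93838889e-03, -3.41253412e+01, -3.03301942e+01,  7.20129465e-02,
        3.04069463e-02, -9.11176926e-05]), 'tool_pos': array([ 0.14015831, -0.53133128,  0.20443338]), 'ee_rot': array([-3.13961433e+00, -2.18898668e-04,  2.57820190e-01]), 'wrist_force': array([-1.44142276,  0.21457108,  0.55266039]), 'wrist_torque': array([0.03617553, 0.00748893, 0.03099487]), 'finger_force': 0.0, 'width': 0.09418210046805438}
```

View pics/top0.png

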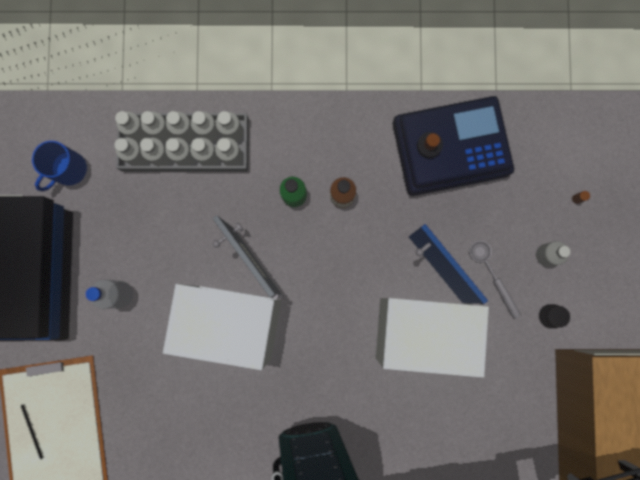

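View pics/side0.png

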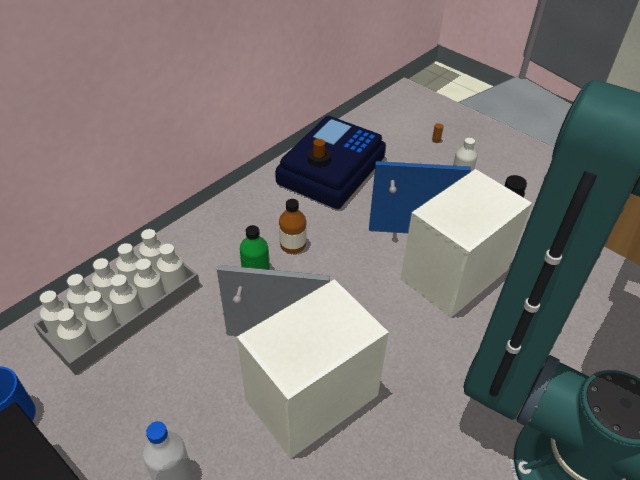

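The blue door's top edge runs from about (426,227), its free edge, to (487,301), its hinge, at the right-hand cabinet. The grey door runs from (220,218) to (276,296). The amber bottle's cap is at (343,186), with a green look-alike at (292,185). A second brown item sits on the navy instrument at (432,140). The target is the only blue door.

```bash
python3 - <<'E'
from h import *
s=pickle.load(open('top0.pkl','rb'))
i=s['image'][:,:,::-1]
cv2.imwrite('pics/c1.png',cv2.resize(i[200:390,370:530],None,fx=3.1,fy=3.1,interpolation=cv2.INTER_CUBIC))
f=240/np.tan(np.radians(s['fov_y'])/2)
for u,v in [(427,228),(455,262),(480,293),(390,300),(487,305),(484,375),(343,186),(480,248),(432,140),(455,150),(220,219)]: print(u,v,px(s,u,v).round(3))
E
```

```text
427 228 [ 0.617 -0.211  0.198]
455 262 [ 0.549 -0.266  0.198]
480 293 [ 0.486 -0.315  0.2  ]
390 300 [ 0.472 -0.134  0.199]
487 305 [ 0.46  -0.381 -0.001]
484 375 [ 0.299 -0.37   0.002]
343 186 [ 0.716 -0.043  0.128]
480 248 [ 0.593 -0.366  0.004]
432 140 [ 0.816 -0.235  0.133]
455 150 [ 0.807 -0.295  0.08 ]
220 219 [0.638 0.212 0.179]
```

View pics/c1.png

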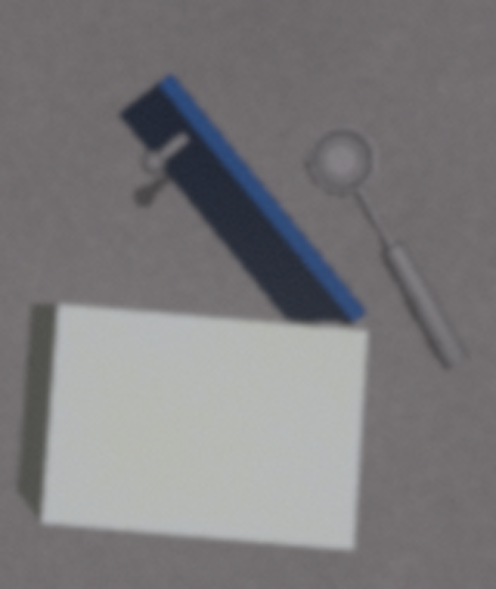

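The crop shows the blue door's outer top corner at (427,225), the hinge corner at (488,302), and the roof front corners at (389,298) and (489,306). The inner strike is at (424,249) and nothing stands close to the outer face, only a low spoon lying on the table.

```bash
python3 - <<'E'
from h import *
s=pickle.load(open('top0.pkl','rb'))
def pz(u,v,z):
    a=px(s,u,v,1.);o=s['origin'];r=a-o; return o+r*(z-o[2])/r[2]
import h
_=int
def pxf(u,v): 
    # float pixels
    f=240/np.tan(np.radians(s['fov_y'])/2);p=np.array([(u-s['cx'])/f,-(v-s['cy'])/f,-1]);M=R.from_euler('xyz',s['orientation']).as_matrix();r=M@p;o=s['origin'];return (o+r*(.2-o[2])/r[2])[:2]
E=pxf(427.4,225.2);H=pxf(487.7,301.6);L=pxf(389.4,297.7);Rr=pxf(488.7,306.5)
u=(E-H)/np.linalg.norm(E-H);c=(L-Rr)/np.linalg.norm(L-Rr)
print(E,H,L,Rr,np.linalg.norm(E-H),np.linalg.norm(L-Rr)); 
au=np.arctan2(u[1],u[0]);ac=np.arctan2(c[1],c[0]);print('door az',au,'cab az',ac,'open',ac-au)
o=robot.get_obs();print(o['tool_pos'],o['ee_rot'])
for th in (ac-au,.6,.4,.2,.1,.05,0):
    d=ac-th;uu=np.array([np.cos(d),np.sin(d)]);n=np.array([uu[1],-uu[0]])
    print(round(th,2),'face@150',(H+.15*uu).round(4),'n',n.round(3))
E
```

```text
[ 0.62299942 -0.2111228 ] [ 0.46918379 -0.32968994] [ 0.47692832 -0.13309961] [ 0.45942617 -0.33147879] 0.1942097287595466 0.19914975324808568
door az 0.6567054538130278 cab az 1.4827984220169623 open 0.8260929682039345
[ 0.14015831 -0.53133128  0.20443338] [-3.13961433e+00 -2.18898668e-04  2.57820190e-01]
0.83 face@150 [ 0.588  -0.2381] n [ 0.611 -0.792]
0.6 face@150 [ 0.5644 -0.2138] n [ 0.773 -0.635]
0.4 face@150 [ 0.5395 -0.1972] n [ 0.883 -0.469]
0.2 face@150 [ 0.5118 -0.1859] n [ 0.959 -0.284]
0.1 face@150 [ 0.4972 -0.1823] n [ 0.982 -0.187]
0.05 face@150 [ 0.4898 -0.1811] n [ 0.99  -0.138]
0 face@150 [ 0.4824 -0.1803] n [ 0.996 -0.088]
```

Request:
{"name": "move_arm", "arguments": {
  "deltas": [0,0,0,0,0,-5,1,0,0,0,0,0,-10,1,0,0,0.08,4,-1,-10,1,0,0,0.16,8,-2,-10,1,0,0,0.24,13,-3,-10,1,0,0,0.32,18,-4,-10,1,0,0,0.4,23,-5,-10,1,0,0,0.46,28,-6,-10,1]
}}

```text
time: 0.9
tool_pos: [0.3936, -0.4029, 0.305]
ee_rot: [-3.141, 0.001, -0.205]
wrist_force: [-0.1, 0.4, -1.0]
width: 0.0335
finger_force: 0.0
```

Request:
{"name": "move_arm", "arguments": {
  "deltas": [0,0,0,4,-3,0,1,0,0,0,8,-6,0,1,0,0,0,12,-9,0,1,0,0,0,16,-12,0,1,0,0,0,21,-15.5,0,1,0,0,0,21,-15.5,4,1,0,0,0,21,-15.5,8,1,0,0,0,21,-15.5,8,1]
}}

```text
time: 1.7
tool_pos: [0.6255, -0.2915, 0.2137]
ee_rot: [-3.135, 0.02, -0.201]
wrist_force: [-0.8, 0.1, -1.4]
width: 0.0006
finger_force: 0.0
```

```bash
python3 - <<'E'
from h import *
s=snap('top','top1');s2=snap('side','side1')
cv2.imwrite('pics/c2.png',np.hstack([cv2.resize(s['image'][150:390,350:550],(400,480)),cv2.resize(s2['image'][80:320,340:540],(400,480))])[:,:,::-1])
o=robot.get_obs();print(o['tool_pos'],o['ee_rot'],o['wrist_force'])
E
```

```text
[ 0.62830777 -0.2943354   0.22412509] [-3.14058536  0.00352472 -0.20239522] [-0.29516461 -0.10977382  1.28000255]
```

View pics/c2.png

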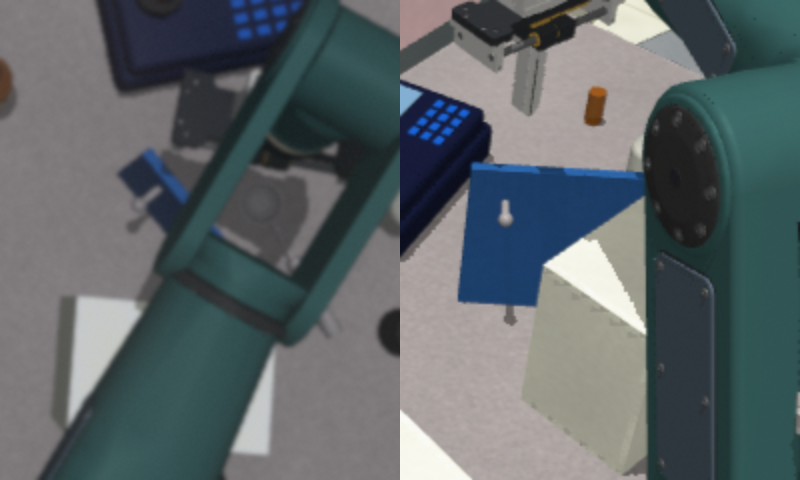

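The gripper is on the outer side of the blue door, which hasn't moved. I'll descend beside it and push gently along its arc.

Request:
{"name": "move_arm", "arguments": {
  "deltas": [0,0,0,0,0,2.5,1,0,0,0,0,0,5,1,0,0,0,0,0,5,1,0,0,0,-1.4,-1.2,5,1,0,0,0,-2.8,-2.4,5,1,0,0,0,-3.6,-3.0,5,1,0,0,0,-4.3,-3.7,5,1,0,0,0,-5.0,-4.3,5,1]
}}

```text
time: 2.6
tool_pos: [0.5891, -0.2426, 0.1777]
ee_rot: [3.14, -0.004, -0.203]
wrist_force: [0.8, 0.1, -0.0]
width: 0.0008
finger_force: 0.1
```

Request:
{"name": "move_arm", "arguments": {
  "deltas": [0,0,0,-0.7,-0.5,0,1,0,0,0,-1.4,-1.0,0,1,0,0,0,-2.1,-1.6,0,1,0,0,0,-2.8,-2.0,0,1,0,0,0,-3.5,-2.3,0,1,0,0,0,-4.2,-2.6,0,1,0,0,0,-4.6,-2.8,0,1,0,0,0,-5.0,-3.0,0,1]
}}

```text
time: 3.4
tool_pos: [0.5453, -0.2028, 0.1755]
ee_rot: [3.141, -0.0, -0.202]
wrist_force: [0.4, 0.3, -0.2]
width: 0.0006
finger_force: 0.1
```

```bash
python3 - <<'E'
from h import *
s=snap('top','top2');s2=snap('side','side2')
cv2.imwrite('pics/c3.png',np.hstack([cv2.resize(s['image'][150:390,350:550],(400,480)),cv2.resize(s2['image'][80:320,340:540],(400,480))])[:,:,::-1])
o=robot.get_obs();print(o['time'],o['tool_pos'],o['ee_rot'],o['wrist_force'])
E
```

```text
3.5 [ 0.54533938 -0.20263313  0.17562883] [-3.14158098e+00 -1.10905996e-04 -2.02102010e-01] [-0.60459382 -0.0497329  -0.5957972 ]
```

View pics/c3.png

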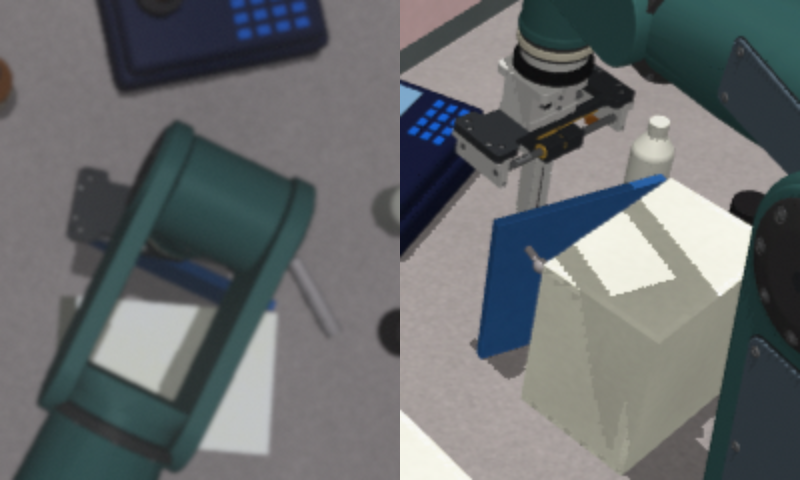

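The door followed and now stands about 0.37 rad open, with the finger on its outer face. I'll continue, slowing near the catch.

Request:
{"name": "move_arm", "arguments": {
  "deltas": [0,0,0,-0.5,-0.2,0,1,0,0,0,-1.0,-0.4,0,1,0,0,0,-1.5,-0.6,0,1,0,0,0,-2.0,-0.75,0,1,0,0,0,-2.5,-0.85,0,1,0,0,0,-2.9,-0.9,0,1,0,0,0,-3.2,-1.0,0,1,0,0,0,-3.5,-1.0,0,1]
}}

```text
time: 4.3
tool_pos: [0.5132, -0.1859, 0.1756]
ee_rot: [-3.141, -0.0, -0.202]
wrist_force: [0.9, 0.8, -0.2]
width: 0.0003
finger_force: 0.4
```

Request:
{"name": "move_arm", "arguments": {
  "deltas": [0,0,0,-0.15,0,0,1,0,0,0,-0.3,0,0,1,0,0,0,-0.45,0,0,1,0,0,0,-0.6,0,0,1,0,0,0,-0.75,0,0,1,0,0,0,-0.9,0,0,1,0,0,0,-1.05,0,0,1,0,0,0,-1.2,0,0,1]
}}

```text
time: 5.1
tool_pos: [0.5012, -0.1838, 0.1754]
ee_rot: [3.141, 0.001, -0.202]
wrist_force: [0.4, 0.2, 0.3]
width: 0.0006
finger_force: 0.1
```

Request:
{"name": "move_arm", "arguments": {
  "deltas": [0,0,0,-0.1,0,0,1,0,0,0,-0.2,0,0,1,0,0,0,-0.3,0,0,1,0,0,0,-0.4,0,0,1]
}}

```text
time: 5.5
tool_pos: [0.4976, -0.1829, 0.1754]
ee_rot: [3.142, 0.0, -0.202]
wrist_force: [-0.1, 0.7, -0.5]
width: 0.0005
finger_force: 0.0
```

Request:
{"name": "move_arm", "arguments": {
  "deltas": [0,0,0,-0.1,0,0,1,0,0,0,-0.2,0,0,1,0,0,0,-0.3,0,0,1]
}}

```text
time: 5.8
tool_pos: [0.4953, -0.1824, 0.1756]
ee_rot: [3.141, -0.002, -0.202]
wrist_force: [2.2, -1.1, -1.4]
width: 0.0001
finger_force: 1.4
```

Request:
{"name": "move_arm", "arguments": {
  "deltas": [0,0,0,-0.1,0,0,1,0,0,0,-0.2,0,0,1]
}}

```text
time: 6.0
tool_pos: [0.4951, -0.1824, 0.1757]
ee_rot: [3.141, -0.006, -0.202]
wrist_force: [8.3, -1.9, -4.0]
width: 0.0002
finger_force: 4.4
```

```bash
python3 - <<'E'
from h import *
s=snap('top','top3');s2=snap('side','side3')
cv2.imwrite('pics/c4.png',np.hstack([cv2.resize(s['image'][230:390,370:500],(390,480)),cv2.resize(s2['image'][120:280,360:490],(390,480))])[:,:,::-1])
for i in range(3):
    o=robot.get_obs();print(o['time'],o['tool_pos'],o['wrist_force'])
E
```

```text
6.1 [ 0.49516111 -0.18236832  0.17561182] [ 6.86293023 -1.5187255  -2.51116266]
6.1 [ 0.49516111 -0.18236832  0.17561182] [ 6.86293023 -1.5187255  -2.51116266]
6.1 [ 0.49516111 -0.18236832  0.17561182] [ 6.86293023 -1.5187255  -2.51116266]
```

View pics/c4.png

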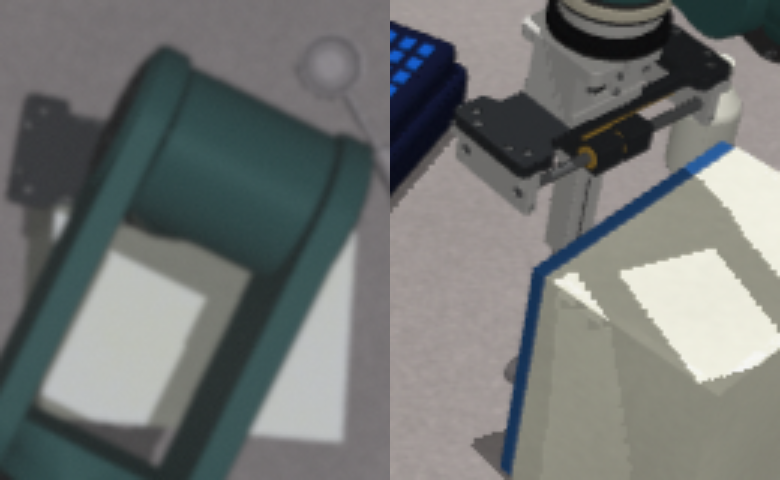

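The door looks flush with the cabinet, and the force rose to 8 N without movement, more than the catch's 3 N, so it is against its stop. I'll back away and check that it holds.

Request:
{"name": "move_arm", "arguments": {
  "deltas": [0,0,0,0.5,0,0,1,0,0,0,1.5,0,0,1,0,0,0,4,0,0,1,0,0,0,8,0,0,1,0,0,0,8,0,-5,1,0,0,0,8,0,-10,1,0,0,0,8,4,-14,1,0,0,0,8,8,-14,1]
}}

```text
time: 6.9
tool_pos: [0.5573, -0.2763, 0.3229]
ee_rot: [3.138, -0.011, -0.198]
wrist_force: [0.8, -0.2, 0.8]
width: 0.0004
finger_force: 0.0
```

Request:
{"name": "move_arm", "arguments": {
  "deltas": [0,0,0,0,5,0,1,0,0,0,0,10,0,1,0,0,0,0,15,0,1,0,0,0,0,20,0,1,0,0,0,0,20,0,1,0,0,0,0,20,0,1]
}}

```text
time: 7.5
tool_pos: [0.5145, -0.4734, 0.3136]
ee_rot: [-3.139, 0.003, -0.204]
wrist_force: [0.6, 0.7, 0.1]
width: 0.0004
finger_force: 0.0
```

```bash
python3 - <<'E'
from h import *
s=snap('top','top3');s2=snap('side','side3')
cv2.imwrite('pics/c5.png',np.hstack([cv2.resize(s['image'][100:400,200:500],(400,400)),cv2.resize(s2['image'][120:320,340:540],(400,400))])[:,:,::-1])
o=robot.get_obs();print(o['time'],o['tool_pos'],o['wrist_force'])
E
```

```text
7.6 [ 0.5155342  -0.47122257  0.31575063] [-0.06232405  0.54666205 -0.96081716]
```

View pics/c5.png

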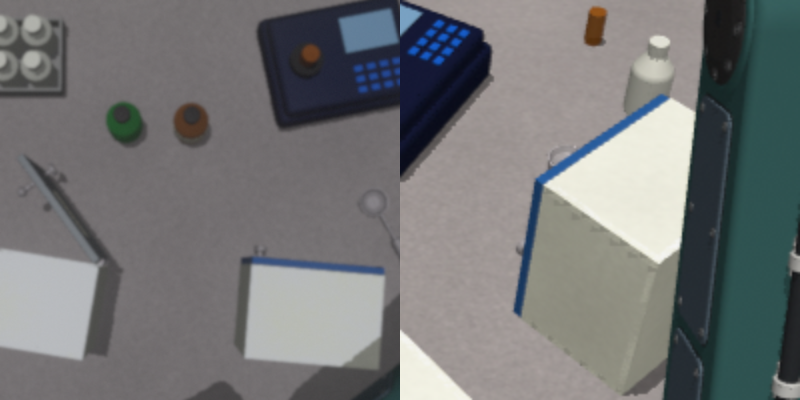

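The blue door is flush along the whole front (about (250,260) to (384,270) in the crop) and stays shut with the robot clear of it. The grey door and the bottles are where they were.

```bash
python3 -c "
from bench import robot
print(robot.close_job())"
```

```text
the job is handed in; nothing more can be done
None
```

The blue door is pushed fully shut and stayed flush on its catch after the robot backed clear. The highest force read was about 9 N, the grey door and the bottles were not disturbed, and the job was handed in at about 7.6 s.

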